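# Set the collet port of a surgical box trainer

### The job

Get the box trainer's port ready without disturbing the other things on the table: of the two sleeves in the white rack, slide the one that fits the port's bore down into it until its head sits fully home on the port's rim, and leave the other in the rack (or put it back there if you tried it). Then screw the knurled nut clockwise until it bottoms out and back it off a quarter turn, so that the sleeve can still slide. Finish while still gripping the nut there and holding it still, ready for a colleague to nip up the lock screw.

Things in the scene. Friction and masses are not known exactly. Their poses are not given: they have to be found in the camera images.
- trainer: black sheet-metal surgical box trainer, fixed, 240 mm (x) by 300 mm (y), flat top plate 120 mm above the table, a sloping clear screen on the +x side reaching 27 mm further out at its foot. Origin: centre of its underside, z up. The port stands on the plate at (-20, -30) mm; a small camera at (30, 128) mm rises 68 mm above the plate; nothing else on the plate is above 4 mm
- port_rim (a point): centre of the port's bore at the rim of its upright steel spigot (30 mm across, threaded), 50 mm above the top plate. The bore is 17.5 mm wide and runs 60 mm, right through into the box. Below the spigot: a neck 42 mm across up to 20 mm above the plate and a flange 66 mm across, 6 mm high. A brass lock screw sticks out of the neck to 37 mm towards +x, 7 to 17 mm above the plate
- nut_turn (a joint): turn of the nut on the spigot's thread, rad: 0 = bottomed out on the neck's shoulder (hard stop), positive = unscrewed, anticlockwise from above; it rises 6 mm per turn and can be unscrewed to 5.2 rad. It starts on the thread, 2.8 to 4.6 rad from bottomed. It turns against about 0.06 N m and stays where it is left
- nut: knurled aluminium nut on the spigot, 46 mm across, 24 mm high, a red line across its top and side. Origin on its axis at the centre of its underside, x to the red line, z up. Bottomed, it reaches from 20 to 44 mm above the trainer's top plate, with the spigot's rim above it. Fingers have 100 mm clear round its axis at its height
- sleeve_narrow: grey port sleeve, tube 15 mm across and 66 mm long below a blue head 33 mm across and 24 mm high, so 90 mm overall, about 50 g; solid for handling. Origin: centre of the foot (lower end) of the tube, z up along the tube to the head. It stands in either rack hole at the start. This is the one that fits the bore, with 2.5 mm to spare, and slides down it by its own weight
- sleeve_wide: the other port sleeve, the same but with a 20 mm tube: it does not enter the bore. Same origin and axes; it stands in the other rack hole
- sleeve_narrow_head (a point): underside of the head of the narrow sleeve, on its axis, 66 mm above its foot
- rack: white block, fixed, 70 mm (x) by 140 mm (y) by 40 mm high, with two upright holes 24 mm wide and 34 mm deep (hole floor 6 mm above the table) at y = -36 and +36 mm. Origin: centre of its underside. A sleeve standing in a hole has its head 72 to 96 mm above the table, 32 mm clear of the block; the two heads stand 72 mm apart, centre to centre
- rack_hole0 (a point): centre of the floor of the rack's hole at y = -36 mm
- rack_hole1 (a point): centre of the floor of the rack's hole at y = +36 mm
- needle_holder: loose bystander: steel needle holder lying flat, about 140 mm long and 10 mm high; origin at its pivot
- scissors: loose bystander: dark steel scissors lying flat, about 150 mm long and 10 mm high; origin at the pivot
- tweezers: loose bystander: steel tweezers lying flat, about 135 mm long and 9 mm high; origin at the middle
- specimen_pot: loose bystander: clear specimen pot with a white lid, 62 mm across, 46 mm high; origin under its centre
- suture_pad: loose bystander: coral-coloured suture practice pad, 100 by 140 mm, 23 mm high; origin under its centre
- remote: loose bystander: black remote control, 46 by 150 mm, 18 mm high; origin under its centre
There are look-alikes about, which are no part of the job. Of the things shaped like the rack, the white one is meant.

How it is judged:
By the outcome, as a careful person would: the job done as asked, in the order asked, and still so for the second after the job is handed in, while the arm keeps its last pose, push and grip.
It also fails if it takes over 64 s, if anything falls off the work surface, if the arm or the gripper's body presses on something with over 40 N, if the wrist force passes 120 N, or if a joint passes its speed limit or range.

### The arm

A 6-joint arm with a two-finger parallel gripper is mounted at the origin on the work surface. World frame = base frame: x ahead of the robot, y to its left, z up, the work surface at z = 0. Lengths are in m, angles in rad, forces in N, time in s.
With the tool pointing down it reaches from about 0.4 to 0.925 m from the base axis. Payload 12.5 kg.
Tool frame: the origin (TCP) lies between the finger pads; the fingertips stand 17 mm ahead of it and the grasp point (between the pads) lies 2 mm behind it; y points along the fingers, x is the direction in which the jaws open and shut, and the axes are right-handed (so a half turn about y gives the same grasp; the last joint's range is limited). The gripper opens to 95 mm and grips with 3 to 60 N. Pads are 20 mm wide; open, the fingers measure 119 mm over their backs; the gripper's body (75 mm by 180 mm) begins 59 mm behind the grasp point.
Start: joints at [-0.106, 0.491, 1.559, -0, 1.092, -0.106], TCP at [0.625, 0, 0.232] pointing down, gripper open.
Joint ranges: [-3.1, 3.1], [-0.84, 2.19], [0.05, 2.79], [-1.13, 4.28], [0.06, 2.93], [-2.69, 2.69]. Speed limits (rad/s): [2.22, 2.22, 2.79, 3.14, 3.14, 3.14].

### API

Orientations are given as a rotation vector (axis times angle).
In Python, from rig import r, effector, kin, sensors, optics, close_job gives the robot as it stands. Calls block until the motion is done:
- r.move_ptp(position, orientation): joint-space move of the TCP to a pose.
- r.line_to(position, speed=0.15, ori=None): straight line of the TCP; ori=None keeps the orientation; speed is the mean speed in m/s.
- r.set_joints(angles): joint-space move.
- effector.command_gripper(opening, f_grip=None): finger opening in m; f_grip is the grip in N (None keeps the last); returns when the fingers have stopped.
- r.pause(seconds).
- kin.solve_ik(position, orientation): joint angles nearest the present ones, or None.
- sensors.sense(): the state.
- optics.snapshot(name): name is "scene" or "side" or "wrist"; returns the picture (480x640x3 uint8, red, green, blue); there is no depth.
- optics.camera_model(name): a dict with "vfov" (degrees; the focal length in pixels is half the picture's height over the tangent of half this angle, whatever the lens; pixels are square), "cx", "cy" (the principal point, pixels), "distortion" ([k1, k2, p1, p2, k3] as OpenCV has them; the pictures are not rectified), "R" (3x3) and "t" (3): a world point X has camera coordinates R X + t. Camera axes: x right, y down, z forward; pixel columns grow to the right and rows downward; lengths in m; the calibration is good to about 2 mm. A picture is of the moment at which its call begins: read the wrist's pose just before it. camera_model takes no time and is no camera call; for the wrist camera it gives the pose at the moment of the call.
A pose or a line that the arm cannot do raises r.IKError and nothing moves.
- close_job(): hands the job in, once; it reports no verdict.
The state is a dict: "clock": time; "q": joint angles; "qd": joint speeds; "effort": joint torques, N m; "ee_pos": TCP position; "eef_rot": TCP orientation; "wrist_force": force on the tool from outside, world axes, zero at the start; "ft_torque": the same for the moment, N m; "opening": finger opening in m.
Only numpy, scipy, OpenCV 4.12 (cv2) and the standard library are available. Lean on these libraries where they do the work, as an engineer would, in place of code of your own. Each camera call takes 0.05 s, during which the arm holds its last target.

## Working session

There is one attempt and no reset: what is moved stays moved. The work goes in short steps, each a Python script; the robot and the scene stay as the last script left them, time stands still between calls to the robot, and variables do not carry over. Pictures are saved under pics/ and viewed, and the job is handed in when it is done.

```bash
ls; mkdir -p pics; python3 - <<'E'
from rig import r, effector, kin, sensors, optics
import cv2,numpy as np
s=sensors.sense();print(s)
for n in ["scene","side","wrist"]:
    m=optics.camera_model(n);print(n,m)
    im=optics.snapshot(n);cv2.imwrite(f"pics/{n}0.png",im[:,:,::-1])
E
```

```text
pics
{'clock': 0.0, 'q': array([-1.05616677e-01,  4.91538897e-01,  1.55947900e+00, -9.14842736e-06,
        1.09169766e+00, -1.05625474e-01]), 'qd': array([-1.57116638e-04, -1.63761059e-03, -8.42450532e-04, -1.48159947e-03,
        1.72871997e-04, -8.81730306e-05]), 'effort': array([-9.52334158e-04, -6.12640929e+01, -2.58175153e+01,  6.92750537e-02,
        4.83079045e-02, -1.38641695e-05]), 'ee_pos': array([6.24760303e-01, 3.56297006e-05, 2.31064401e-01]), 'eef_rot': array([-1.57068584e+00,  8.67448708e-04,  8.87897131e-04]), 'wrist_force': array([-0.64530397, -0.57116221,  0.12918298]), 'ft_torque': array([-0.00959872, -0.00536945,  0.04069563]), 'opening': 0.0950783060229539}
scene {'vfov': 46.10624910183479, 'cx': 327.1545373335519, 'cy': 246.91291037224653, 'distortion': array([-0.00216997,  0.        ,  0.        ,  0.        ,  0.        ]), 'R': array([[-0.41268774,  0.91078215,  0.01283376],
       [ 0.7424662 ,  0.34451676, -0.57450164],
       [-0.52766729, -0.22756115, -0.81840281]]), 't': array([ 0.21463546, -0.33430912,  2.08062132])}
side {'vfov': 56.9490218926168, 'cx': 317.70412263576253, 'cy': 232.2126136219418, 'distortion': array([0.01318031, 0.        , 0.        , 0.        , 0.        ]), 'R': array([[ 0.98446063, -0.17559587, -0.00183233],
       [-0.11506433, -0.6371441 , -0.76210734],
       [ 0.13265544,  0.75047551, -0.6474481 ]]), 't': array([-0.50840491,  0.15044461,  1.08061397])}
wrist {'vfov': 67.95371388987434, 'cx': 319.2976471447783, 'cy': 247.79980719416255, 'distortion': array([-0.02166574,  0.        ,  0.        ,  0.        ,  0.        ]), 'R': array([[ 9.99999841e-01,  4.93503491e-04, -2.71669122e-04],
       [ 5.50411494e-04, -9.58648268e-01,  2.84593034e-01],
       [-1.19987477e-04, -2.84593139e-01, -9.58648388e-01]]), 't': array([-0.62591291, -0.03199899,  0.39100127])}
```

View pics/scene0.png

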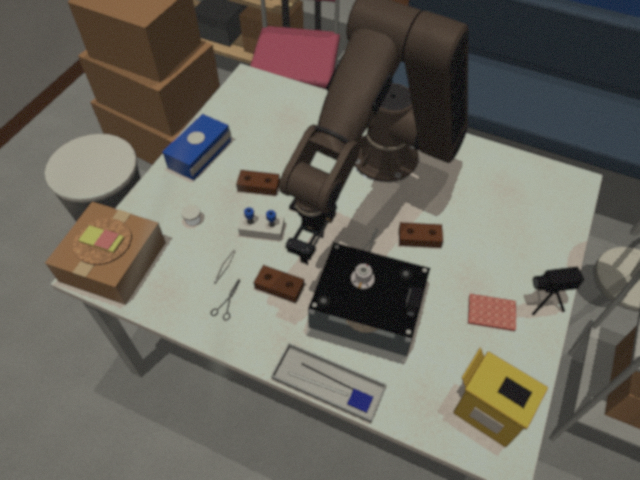

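View pics/side0.png

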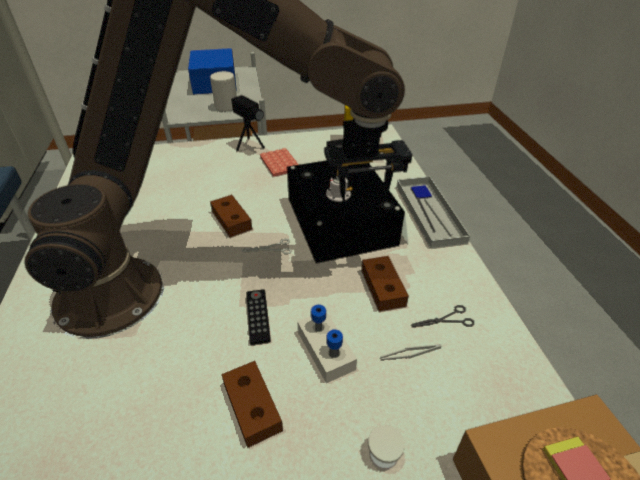

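View pics/wrist0.png

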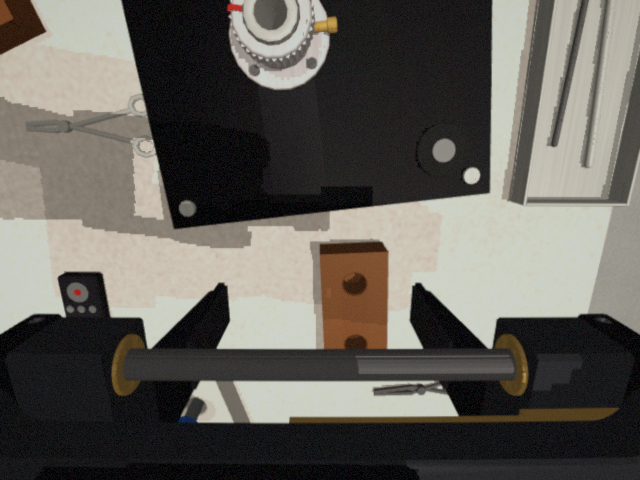

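```bash
cat > h.py <<'E'
import numpy as np, cv2
from rig import r, effector, kin, sensors, optics
def K(m,h=480):
    f=h/2/np.tan(np.radians(m["vfov"])/2)
    return np.array([[f,0,m["cx"]],[0,f,m["cy"]],[0,0,1]])
def ray(m,uv):
    p=cv2.undistortPoints(np.array([[uv]],float),K(m),np.array(m["distortion"]))[0,0]
    R=np.array(m["R"]);t=np.array(m["t"])
    return -R.T@t, R.T@np.array([p[0],p[1],1.])
def onz(m,uv,z):
    c,d=ray(m,uv); return c+d*(z-c[2])/d[2]
def proj(m,X):
    R=np.array(m["R"]);t=np.array(m["t"])
    p,_=cv2.projectPoints(np.atleast_2d(np.array(X,float)),cv2.Rodrigues(R)[0],t,K(m),np.array(m["distortion"]))
    return p[:,0]
def tri(obs):
    A=np.zeros((3,3));b=np.zeros(3)
    for m,uv in obs:
        c,d=ray(m,uv);d/=np.linalg.norm(d);P=np.eye(3)-np.outer(d,d);A+=P;b+=P@c
    X=np.linalg.solve(A,b); return X,[np.round(proj(m,X)[0]-uv,1) for m,uv in obs]
def crop(im,x0,y0,x1,y1,s,name):
    c=cv2.resize(im[y0:y1,x0:x1],None,fx=s,fy=s,interpolation=cv2.INTER_CUBIC)[:,:,::-1].copy()
    cv2.imwrite("pics/"+name,c)
E
python3 - <<'E'
from h import *
L=lambda n:cv2.imread(f"pics/{n}0.png")[:,:,::-1]
a=cv2.resize(L("scene")[195:245,230:295],None,fx=6,fy=6,interpolation=cv2.INTER_CUBIC)
b=cv2.resize(L("side")[295:385,290:365],None,fx=5,fy=5,interpolation=cv2.INTER_CUBIC)
out=np.zeros((460,790,3),np.uint8);out[:300,:390]=a;out[:450,400:775]=b
cv2.imwrite("pics/c1.png",out[:,:,::-1])
a=cv2.resize(L("wrist")[0:100,210:350],None,fx=4,fy=4,interpolation=cv2.INTER_CUBIC)
cv2.imwrite("pics/c2.png",a[:,:,::-1])
crop(L("scene"),300,235,440,355,5,"c3.png")
E
```

```text
(no output)
```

View pics/c1.png

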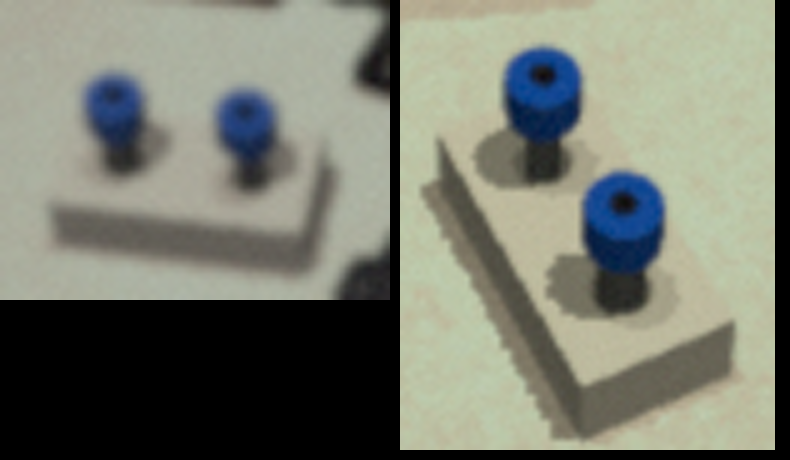

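View pics/c2.png

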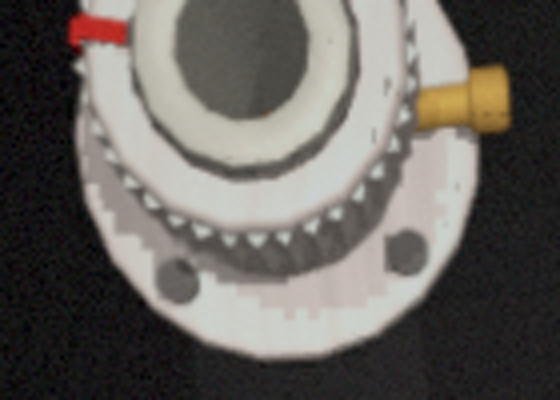

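View pics/c3.png

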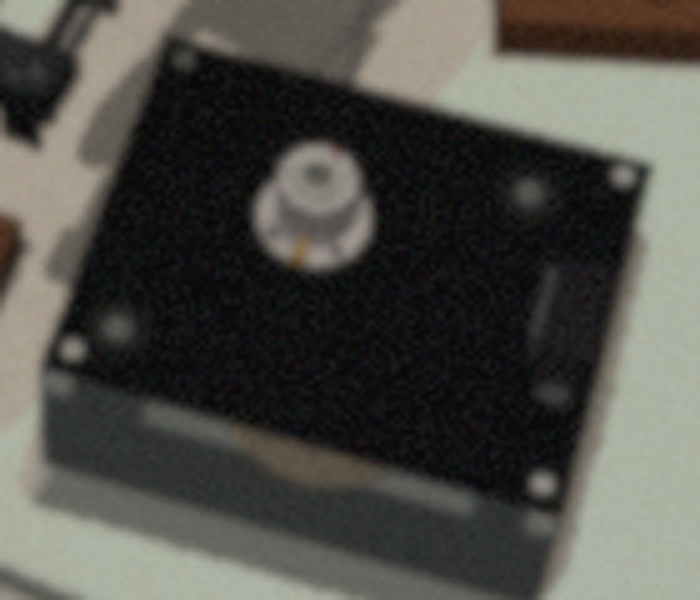

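```bash
python3 - <<'E'
from h import *
S=optics.camera_model("scene");D=optics.camera_model("side");W=optics.camera_model("wrist")
def c(x,y,s,ox,oy): return np.array([(x+.5)/s-.5+ox,(y+.5)/s-.5+oy])
for n,a,b in [("narrow",c(246,113,6,230,195),c(143,75,5,290,295)),("wide",c(114,96,6,230,195),c(223,203,5,290,295))]:
    print(n,a,b,tri([(S,a),(D,b)]),onz(S,a,.096),onz(D,b,.096))
# rack top corners z=.04 : side
for uv in [(40,138),(183,385),(333,322)]: print("rack side",onz(D,c(*uv,5,290,295),.04))
for uv in [(52,205),(308,232),(326,140)]: print("rack scene",onz(S,c(*uv,6,230,195),.04))
# rim
a=c(318,174,5,300,235); w=c(246,45,4,210,0)
print("rim",tri([(S,a),(W,w)]),onz(S,a,.17),onz(W,w,.17))
# trainer top corners
for uv in [(170,38),(648,165),(45,368),(565,508)]: print("tr scene",onz(S,c(*uv,5,300,235),.12))
for uv in [(174,228),(490,193)]: print("tr wrist",onz(W,uv,.12))
r_=W
print(proj(W,[0.6247,0,.2311]))
E
```

```text
narrow [270.58333333 213.41666667] [318.2 309.6] (array([ 0.47971625, -0.21702993,  0.09482453]), [array([ 0.2, -0.2]), array([0.4, 0.2])]) [ 0.4813854  -0.21685945  0.096     ] [ 0.47889213 -0.2173155   0.096     ]
wide [248.58333333 210.58333333] [334.2 335.2] (array([ 0.49927505, -0.28606176,  0.09493544]), [array([ 0.2, -0.1]), array([0.4, 0.2])]) [ 0.50078118 -0.28590278  0.096     ] [ 0.49846933 -0.28621764  0.096     ]
rack side [ 0.43670729 -0.1980966   0.04      ]
rack side [ 0.47499774 -0.32788654  0.04      ]
rack side [ 0.53997201 -0.31049941  0.04      ]
rack scene [ 0.54406261 -0.3065699   0.04      ]
rack scene [ 0.50195228 -0.17283492  0.04      ]
rack scene [ 0.44182624 -0.19248241  0.04      ]
rim (array([0.60129143, 0.14637776, 0.17313639]), [array([ 0.2, -0.1]), array([0.8, 0.9])]) [0.59981547 0.14544422 0.17      ] [0.60052011 0.14779373 0.17      ]
tr scene [0.51569088 0.01772645 0.12      ]
tr scene [0.48115728 0.31008316 0.12      ]
tr scene [0.75206945 0.04652519 0.12      ]
tr scene [0.71173295 0.33962128 0.12      ]
tr wrist [0.51511493 0.01827796 0.12      ]
tr wrist [0.75281109 0.04511363 0.12      ]
[[316.53862029 319.37360862]]
```

```bash
cat >> h.py <<'E'
from scipy.spatial.transform import Rotation as Ro
def ori(phi): return (Ro.from_euler('z',phi)*Ro.from_rotvec([-np.pi/2,0,0])).as_rotvec()
def st(msg=""):
    s=sensors.sense();print(msg,"t%.2f"%s["clock"],"ee",np.round(s["ee_pos"],4),"F",np.round(s["wrist_force"],1),"T",np.round(s["ft_torque"],2),"op %.4f"%s["opening"],"q6 %.2f"%s["q"][5]);return s
def wsnap(name):
    m=optics.camera_model("wrist");im=optics.snapshot("wrist")
    cv2.imwrite("pics/"+name+".png",im[:,:,::-1]);np.save("pics/"+name+".npy",m,allow_pickle=True);return m,im
def wm(name): return np.load("pics/"+name+".npy",allow_pickle=True).item()
E
python3 - <<'E'
from h import *
P=np.radians(15.8)
for phi in (P,P-np.pi,P+np.pi/2,P-np.pi/2): print(np.degrees(phi),kin.solve_ik([.48,-.217,.2],ori(phi)))
for a in np.radians(np.arange(-180,181,30)):
    q=kin.solve_ik([.60,.1465,.16],ori(a)); print(int(np.degrees(a)),None if q is None else np.round(q,2))
r.move_ptp([.48,-.217,.2],ori(P)); st()
wsnap("w1")
st()
E
```

```text
15.8 [-0.55001521  0.38983557  1.83616933  0.          0.91558776 -0.82577724]
-164.2 [-5.50015214e-01  3.89835566e-01  1.83616933e+00 -8.88178420e-16
  9.15587761e-01  2.31581542e+00]
105.8 [-5.50015214e-01  3.89835566e-01  1.83616933e+00 -4.44089210e-16
  9.15587761e-01 -2.39657356e+00]
-74.2 [-0.55001521  0.38983557  1.83616933  0.          0.91558776  0.74501909]
-180 None
-150 None
-119 [ 0.13  0.56  1.65 -0.    0.93  2.23]
-90 [ 0.13  0.56  1.65 -0.    0.93  1.7 ]
-59 [0.13 0.56 1.65 0.   0.93 1.18]
-29 [ 0.13  0.56  1.65 -0.    0.93  0.66]
0 [0.13 0.56 1.65 0.   0.93 0.13]
29 [ 0.13  0.56  1.65 -0.    0.93 -0.39]
59 [ 0.13  0.56  1.65  0.    0.93 -0.91]
90 [ 0.13  0.56  1.65 -0.    0.93 -1.44]
119 [ 0.13  0.56  1.65 -0.    0.93 -1.96]
150 [ 0.13  0.56  1.65  0.    0.93 -2.49]
180 None
 t1.18 ee [ 0.4806 -0.2167  0.2002] F [-0.3  0.7  0.3] T [ 0.05 -0.    0.03] op 0.0950 q6 -0.82
 t1.23 ee [ 0.4807 -0.2164  0.2002] F [-0.1 -0.4  0.4] T [ 0.05 -0.04 -0.02] op 0.0950 q6 -0.82
```

View pics/w1.png

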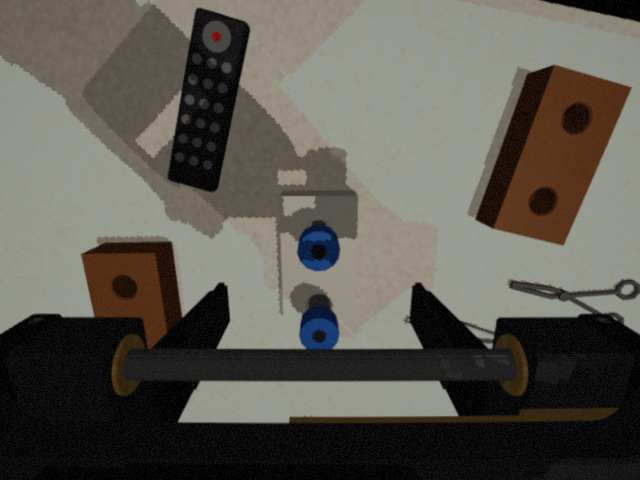

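```bash
python3 - <<'E'
from h import *
im=cv2.imread("pics/w1.png")[:,:,::-1]
crop(im,270,190,370,350,4,"c4.png") 
E
```

```text
(no output)
```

View pics/c4.png

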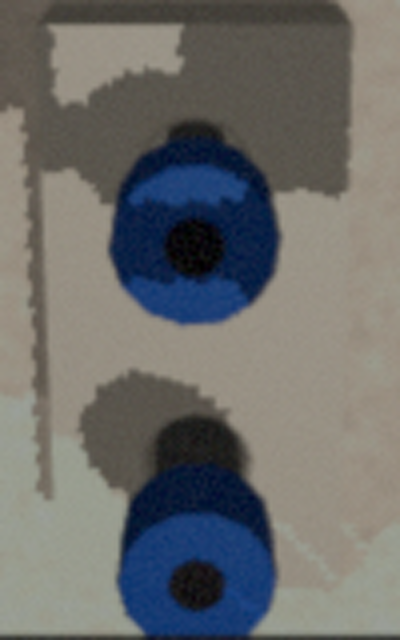

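```bash
python3 - <<'E'
from h import *
m=wm("w1")
for uv in [(194,246),(194,243),(197,585)]:
    p=np.array([(uv[0]+.5)/4-.5+270,(uv[1]+.5)/4-.5+190]);print(onz(m,p,.096))
S=optics.camera_model("scene");D=optics.camera_model("side")
p=np.array([(194.5+.5)/4-.5+270,(246+.5)/4-.5+190])
print(tri([(S,(270.58,213.42)),(D,(318.2,309.6)),(m,p)]))
E
```

```text
[ 0.48055805 -0.21501375  0.096     ]
[ 0.48039743 -0.21444439  0.096     ]
[ 0.50072254 -0.28424846  0.096     ]
(array([ 0.48014478, -0.21634231,  0.09454696]), [array([0.4, 0.1]), array([0.5, 0. ]), array([-1.1,  0.9])])
```

```bash
python3 - <<'E'
from h import *
P=np.radians(15.8)
effector.command_gripper(.06,20)
r.line_to([.4804,-.2155,.12],.2); st("above"); 
r.line_to([.4804,-.2155,.091],.1); st("down")
wsnap("w2")
effector.command_gripper(.02,20);st("gripped")
wsnap("w3")
r.line_to([.4804,-.2155,.285],.25); st("up")
wsnap("w4")
E
python3 - <<'E'
import cv2,numpy as np
a=[cv2.imread(f"pics/w{i}.png")[150:400,180:460] for i in (3,4)]
cv2.imwrite("pics/c5.png",cv2.resize(np.hstack(a),None,fx=1.4,fy=1.4))
E
```

```text
above t2.56 ee [ 0.4807 -0.2157  0.1204] F [ 0.1 -0.4 -0.1] T [ 0.07 -0.    0.01] op 0.0600 q6 -0.82
down t3.00 ee [ 0.4807 -0.2157  0.0917] F [-0.2 -0.5  1. ] T [-0.04 -0.02 -0.03] op 0.0605 q6 -0.82
gripped t3.62 ee [ 0.4805 -0.2156  0.0911] F [-0.8 -0.6  1.5] T [ 0.06 -0.07 -0.06] op 0.0328 q6 -0.82
up t4.59 ee [ 0.4799 -0.2152  0.2838] F [-0.4  1.1 -0.8] T [0.02 0.02 0.04] op 0.0324 q6 -0.82
```

View pics/c5.png

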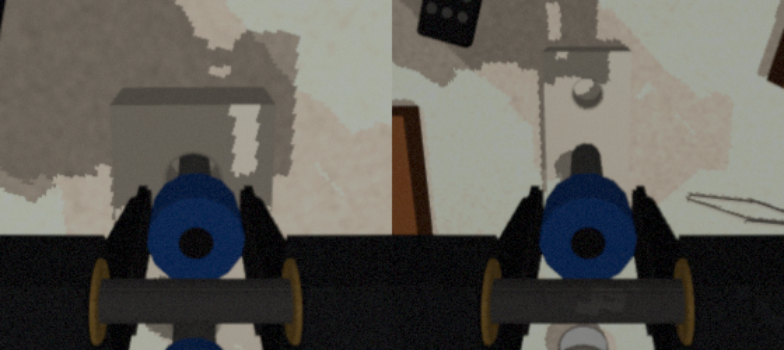

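```bash
python3 - <<'E'
from h import *
r.line_to([.53,.1465,.29],.4,ori(np.pi/2)); r.pause(.15);st(); wsnap("w5")
r.move_ptp([.67,.1465,.29],ori(-np.pi/2)); r.pause(.15);st(); wsnap("w6")
for i in (5,6): 
    im=cv2.imread(f"pics/w{i}.png")[:,:,::-1]; crop(im,220,150,420,360,3,f"c6_{i}.png")
E
cd pics; python3 -c "
import cv2,numpy as np
cv2.imwrite('w56.png',cv2.resize(np.hstack([cv2.imread(f'w{i}.png') for i in (5,6)]),None,fx=.6,fy=.6))"
```

```text
t6.23 ee [0.53   0.1456 0.2901] F [ 0.1 -0.2 -0.3] T [ 0.15 -0.06 -0.03] op 0.0323 q6 -1.42
 t9.06 ee [0.67   0.1465 0.2901] F [ 0.4 -0.4 -1.9] T [ 0.02  0.18 -0.01] op 0.0328 q6 1.69
```

View pics/c6_5.png

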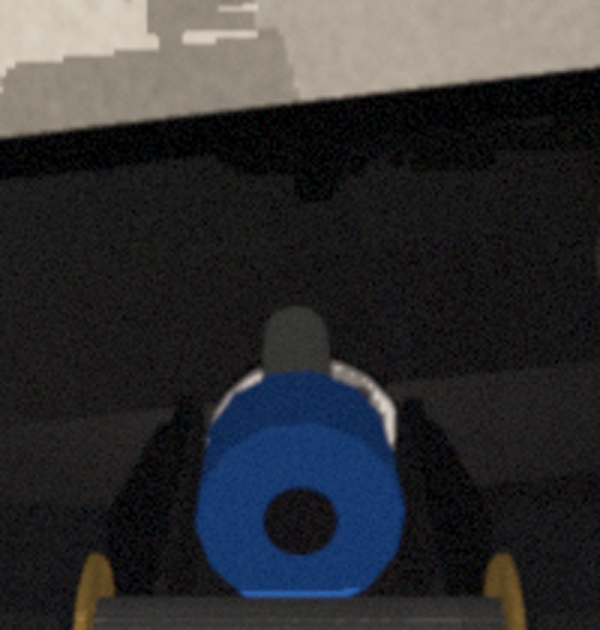

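View pics/c6_6.png

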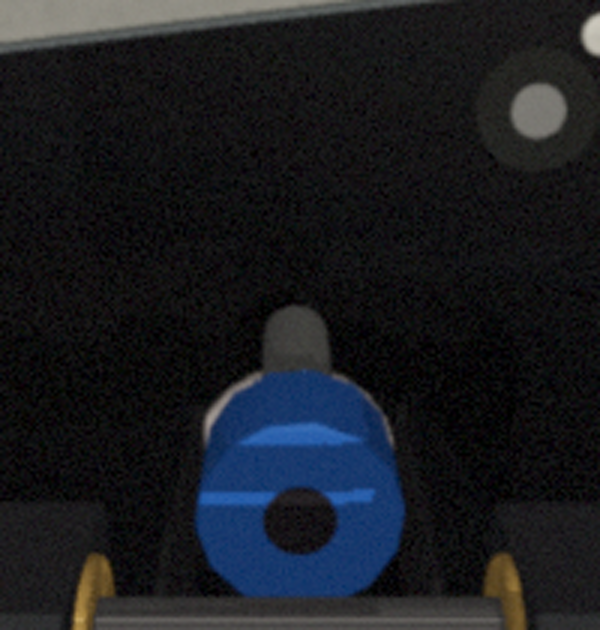

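```bash
python3 - <<'E'
from h import *
r.line_to([.52,.1465,.29],.3); r.pause(.15);st(); wsnap("w7")
r.move_ptp([.68,.1465,.29],ori(np.pi/2)); r.pause(.15);st(); wsnap("w8")
for i in (7,8): 
    im=cv2.imread(f"pics/w{i}.png")[:,:,::-1]; crop(im,220,110,420,310,3,f"c6_{i}.png")
E
```

```text
t9.91 ee [0.5209 0.1464 0.2897] F [ 0.1  0.5 -0.1] T [0.05 0.13 0.01] op 0.0326 q6 1.72
 t12.78 ee [0.68   0.1465 0.2901] F [0.3 0.3 0. ] T [ 0.11 -0.08  0.01] op 0.0323 q6 -1.45
```

View pics/c6_7.png

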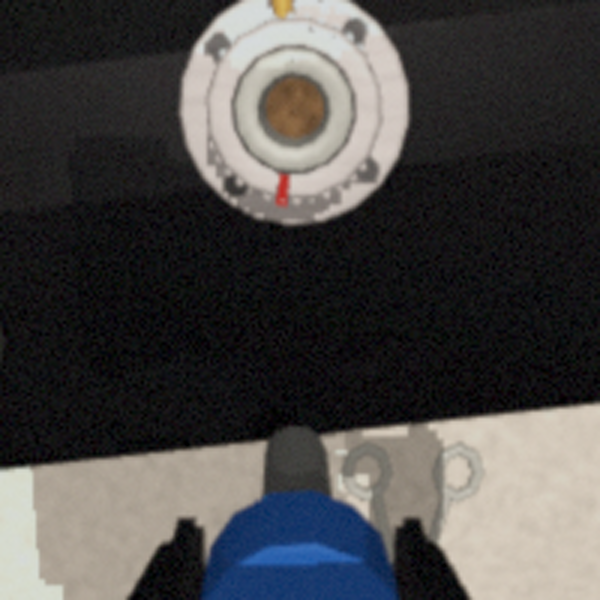

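View pics/c6_8.png

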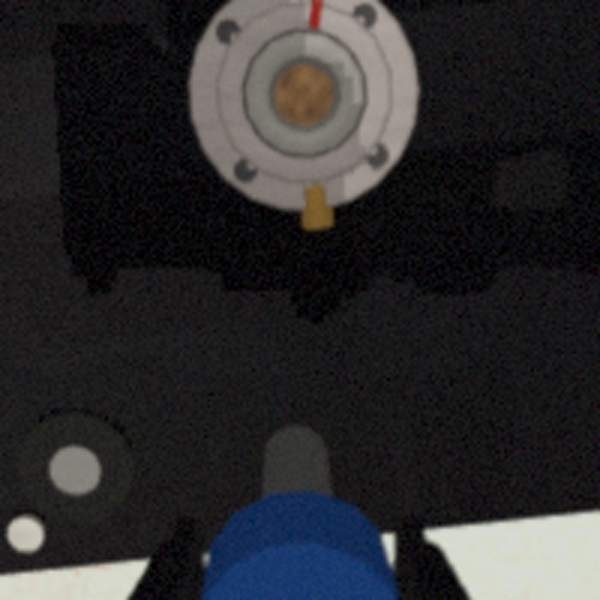

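```bash
python3 - <<'E'
from h import *
c=lambda x,y,oy=110:np.array([(x+.5)/3-.5+220,(y+.5)/3-.5+oy])
m7,m8=wm("w7"),wm("w8")
a=onz(m7,c(293.3,108.7),.17);b=onz(m8,c(305,93.5),.17);print(a,b,(a+b)/2)
print("flange", onz(m7,c(294.5,109.5),.126), onz(m8,c(304,94),.126))
S=optics.camera_model("scene")
print(tri([(m7,c(293.3,108.7)),(m8,c(305,93.5))]))
# camera model vs tool: expected
for m,ee,phi in ((m7,[.5209,.1464,.2897],-np.pi/2),(m8,[.68,.1465,.2901],np.pi/2)):
    ee=np.array(ee); tz=np.array([-np.sin(phi),np.cos(phi),0]);tx=np.array([np.cos(phi),np.sin(phi),0])
    zf=ee[2]-.085
    for uv in ((298,426),):
        p=onz(m,c(*uv),zf);d=p-ee;print("foot far: tx %.4f tz %.4f"%(d@tx,d@tz))
    p=onz(m,c(303,543 if m is m8 else 545),ee[2]+.005);d=p-ee;print("head top far edge: tx %.4f tz %.4f"%(d@tx,d@tz))
E
```

```text
[0.60012677 0.14808972 0.17      ] [0.5996166 0.1483442 0.17     ] [0.59987169 0.14821696 0.17      ]
flange [0.59950082 0.14798445 0.126     ] [0.59964341 0.14831802 0.126     ]
(array([0.59944508, 0.14862606, 0.09723154]), [array([-0.2,  0. ]), array([-0.2,  0. ])])
foot far: tx -0.0005 tz 0.0084
head top far edge: tx 0.0004 tz 0.0176
foot far: tx 0.0001 tz 0.0060
head top far edge: tx 0.0009 tz 0.0156
```

```bash
python3 - <<'E'
from h import *
for i in range(5):
    s=sensors.sense();m=optics.camera_model("wrist");R=np.array(m["R"]);print(s["clock"],np.round(s["ee_pos"],5),np.round(-R.T@m["t"],5), np.round(s["q"],5)); r.pause(.02)
E
```

```text
12.8333 [0.67996 0.14652 0.29007] [0.60031 0.14674 0.4427 ] [ 0.11735  0.5523   1.28889 -0.       1.30033 -1.45336]
12.85 [0.67998 0.14651 0.29006] [0.60031 0.14674 0.44269] [ 1.17330e-01  5.52340e-01  1.28885e+00  2.00000e-05  1.30031e+00
 -1.45332e+00]
12.8667 [0.67996 0.1465  0.29006] [0.60031 0.14673 0.44269] [ 1.17330e-01  5.52330e-01  1.28888e+00 -1.00000e-05  1.30035e+00
 -1.45333e+00]
12.8833 [0.67997 0.14651 0.29006] [0.60031 0.14673 0.44269] [ 1.17340e-01  5.52330e-01  1.28887e+00  1.00000e-05  1.30032e+00
 -1.45333e+00]
12.9 [0.67999 0.14649 0.29005] [0.60032 0.14673 0.44269] [ 1.17310e-01  5.52350e-01  1.28886e+00 -2.00000e-05  1.30029e+00
 -1.45336e+00]
```

```bash
python3 - <<'E'
from h import *
for n in ("w1","w4","w5","w6","w7","w8"):
    m=wm(n);print(n,-np.array(m["R"]).T@m["t"], onz(m,(319,248),.2)[:2])
r.line_to([.5994,.1482,.29],.25)
r.line_to([.5994,.1482,.262],.15); r.pause(.2); st()
wsnap("w9")
im=optics.snapshot("side");cv2.imwrite("pics/s9.png",im[:,:,::-1]);crop(im,300,130,400,230,6,"c9s.png")
im=optics.snapshot("scene");cv2.imwrite("pics/sc9.png",im[:,:,::-1]);crop(im,320,215,410,305,6,"c9c.png")
im=cv2.imread("pics/w9.png")[:,:,::-1]; crop(im,220,150,420,350,3,"c9w.png")
E
cd pics; python3 -c "
import cv2,numpy as np
a=cv2.imread('c9s.png');b=cv2.imread('c9c.png');b=cv2.copyMakeBorder(b,0,60,0,0,0);cv2.imwrite('c9.png',cv2.resize(np.hstack([a,b]),None,fx=.7,fy=.7))"
```

```text
w1 [ 0.45958319 -0.1388396   0.35279516] [ 0.47204293 -0.1826485 ]
w4 [ 0.45924496 -0.13755308  0.4365289 ] [ 0.47804082 -0.20507042]
w5 [0.45037348 0.14595773 0.44270012] [0.5228952  0.14572191]
w6 [0.75163838 0.14674829 0.44269935] [0.67951767 0.14699664]
w7 [0.60263896 0.14662456 0.44233925] [0.53059993 0.14690322]
w8 [0.60029847 0.14674506 0.44270004] [0.67282752 0.14664671]
 t13.93 ee [0.5999 0.1482 0.2628] F [-0.4  0.4 -0.1] T [ 0.13 -0.06 -0.02] op 0.0327 q6 -1.44
```

View pics/c9.png

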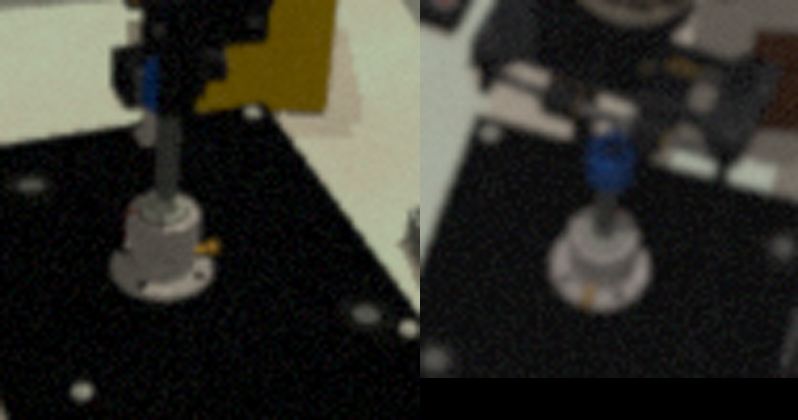

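View pics/c9w.png

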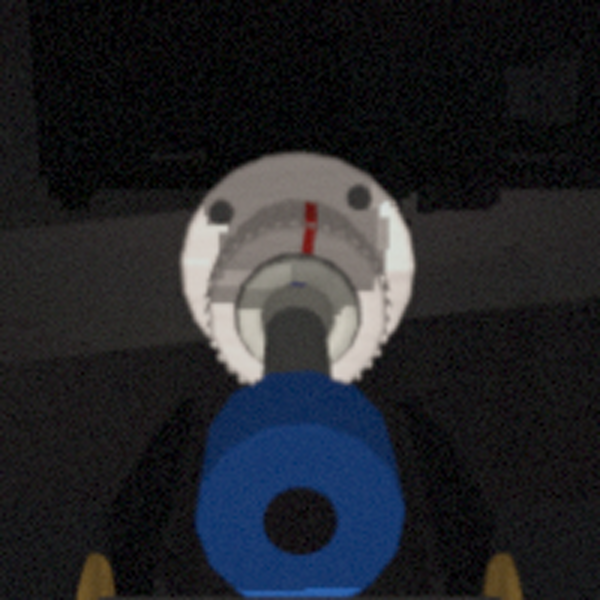

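```bash
python3 - <<'E'
from h import *
c=lambda x,y,oy=150:np.array([(x+.5)/3-.5+220,(y+.5)/3-.5+oy])
m=wm("w9")
rf=onz(m,c(298,253),.17);ff=onz(m,c(297,307),.1778)
print(rf,ff,"rim c",rf[0]+.015,"foot c",ff[0]+.0075)
print(onz(m,c(236,318),.17),onz(m,c(360,318),.17))
st()
crop(cv2.imread("pics/w9.png")[:,:,::-1],280,220,360,290,8,"c10.png")
E
```

```text
[0.58326039 0.148347   0.17      ] [0.5942263  0.14811823 0.1778    ] rim c 0.5982603866397304 foot c 0.6017263021898952
[0.5994459  0.13339151 0.17      ] [0.5994386  0.16330886 0.17      ]
 t14.07 ee [0.5996 0.1482 0.2625] F [ 0.1 -0.  -0.2] T [ 0.17 -0.05  0.03] op 0.0326 q6 -1.44
```

View pics/c10.png

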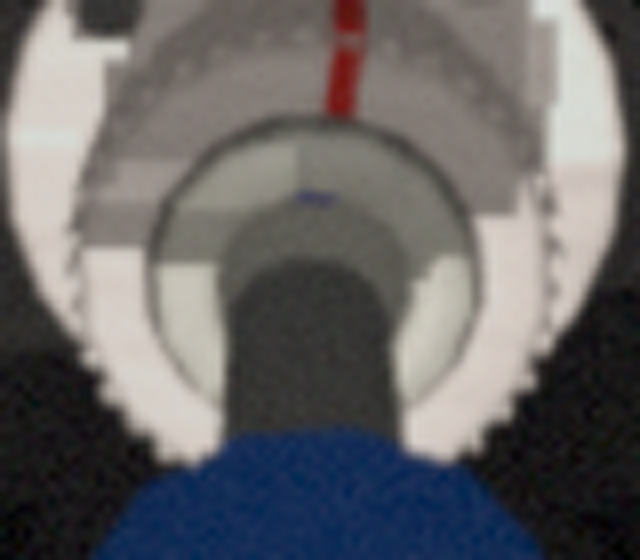

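```bash
python3 - <<'E'
from h import *
c=lambda x,y:np.array([(x+.5)/8-.5+280,(y+.5)/8-.5+220])
m=wm("w9")
for nm,uv,z,o in (("rimfar",(314,118),.17,.015),("borefar",(315,195),.17,.00875),("footfar",(312,258),.1778,.0075),("foot far z+1",(312,258),.1788,.0075)):
    p=onz(m,c(*uv),z);print(nm,p,p[0]+o)
print(onz(m,c(148,280),.17),onz(m,c(480,280),.17),onz(m,c(222,330),.1778),onz(m,c(402,330),.1778))
E
```

```text
rimfar [0.58348968 0.14821374 0.17      ] 0.5984896829498239
borefar [0.59060928 0.14830347 0.17      ] 0.5993592777042444
footfar [0.59408913 0.14804549 0.1778    ] 0.6015891327088454
foot far z+1 [0.59377745 0.148047   0.1788    ] 0.6012774528038792
[0.59860694 0.13320951 0.17      ] [0.59859957 0.16321937 0.17      ] [0.60072577 0.14012628 0.1778    ] [0.600722   0.15596247 0.1778    ]
```

```bash
python3 - <<'E'
from h import *
r.line_to([.5982,.1484,.2575],.05); r.pause(.35);s=st()
wsnap("w10");m=wm("w10")
crop(cv2.imread("pics/w10.png")[:,:,::-1],280,220,360,290,8,"c11.png")
im=optics.snapshot("side");crop(im,310,150,370,210,8,"c11s.png")
E
```

```text
t14.68 ee [0.5982 0.1484 0.2576] F [-0.3  0.5  0. ] T [ 0.13 -0.02 -0.05] op 0.0326 q6 -1.43
```

View pics/c11.png

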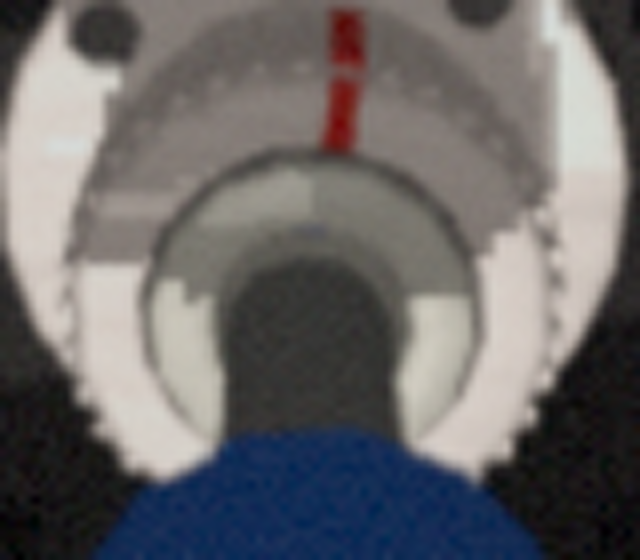

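View pics/c11s.png

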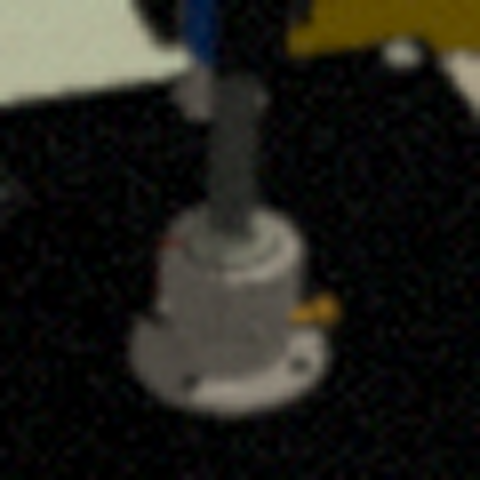

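```bash
python3 - <<'E'
from h import *
c=lambda x,y:np.array([(x+.5)/8-.5+280,(y+.5)/8-.5+220])
m=wm("w10")
for nm,uv,z,o in (("rimfar",(314,150),.17,.015),("borefar",(315,228),.17,.00875),("footfar",(312,255),.1726,.0075)):
    p=onz(m,c(*uv),z);print(nm,p,p[0]+o)
print(onz(m,c(314,311),.17))
E
```

```text
rimfar [0.58329059 0.14839746 0.17      ] 0.5982905899262393
borefar [0.59039635 0.14848617 0.17      ] 0.5991463452193114
footfar [0.59207878 0.14822618 0.1726    ] 0.5995787760441981
[0.59808629 0.14839894 0.17      ]
```

```bash
python3 - <<'E'
from h import *
r.line_to([.5977,.1485,.2575],.05); r.pause(.15)
z=.2575
while z>.238:
    z-=.002
    r.line_to([.5977,.1485,z],.04); s=st()
    if s["wrist_force"][2]>5 : print("contact");break
E
```

```text
t15.43 ee [0.5977 0.1485 0.2553] F [ 0.  -0.8 -0.7] T [ 0.16 -0.03 -0.  ] op 0.0325 q6 -1.43
 t15.68 ee [0.5977 0.1485 0.2533] F [-0.1  0.  -0.6] T [ 0.12 -0.1   0.01] op 0.0325 q6 -1.43
 t15.93 ee [0.5977 0.1485 0.2513] F [-1.1 -0.3 -0.3] T [ 0.15 -0.03 -0.03] op 0.0325 q6 -1.43
 t16.18 ee [0.5976 0.1485 0.2494] F [-0.4  0.3 -0.4] T [ 0.07 -0.05 -0.02] op 0.0330 q6 -1.43
 t16.43 ee [0.5977 0.1485 0.2474] F [-0.1 -0.2 -0.4] T [ 0.09 -0.03 -0.04] op 0.0323 q6 -1.43
 t16.68 ee [0.5977 0.1485 0.2454] F [-0.   0.2 -0.6] T [ 0.14 -0.01 -0.01] op 0.0329 q6 -1.43
 t16.93 ee [0.5976 0.1485 0.2434] F [-0.2  0.5 -0.2] T [ 0.08 -0.11 -0.  ] op 0.0332 q6 -1.43
 t17.18 ee [0.5976 0.1485 0.2414] F [-0.8  0.  -0.2] T [ 0.13 -0.01  0.03] op 0.0326 q6 -1.43
 t17.43 ee [0.5976 0.1485 0.2393] F [-0.4 -0.3 -1. ] T [ 0.13 -0.02  0.03] op 0.0326 q6 -1.43
 t17.68 ee [0.5977 0.1485 0.2373] F [-0.4 -0.7 -0.1] T [ 0.1  -0.02  0.08] op 0.0325 q6 -1.43
```

```bash
python3 - <<'E'
from h import *
z=.2375
for z in (.23,.22,.21,.20,.195,.192,.190,.189,.188,.187):
    r.line_to([.5977,.1485,z],.06); s=st()
    if s["wrist_force"][2]>4 or np.hypot(*s["wrist_force"][:2])>5: print("contact");break
E
```

```text
t17.95 ee [0.5975 0.1485 0.2294] F [ 0.3  0.1 -0.7] T [ 0.15 -0.02 -0.03] op 0.0326 q6 -1.43
 t18.27 ee [0.5975 0.1485 0.2195] F [ 0.1 -0.4 -0.1] T [ 0.15 -0.11 -0.03] op 0.0327 q6 -1.43
 t18.58 ee [0.5975 0.1485 0.2095] F [0.1 1.3 0.6] T [ 0.13 -0.04  0.08] op 0.0324 q6 -1.43
 t18.90 ee [0.5976 0.1485 0.1995] F [-0.3 -0.2 -0.9] T [ 0.12 -0.07 -0.02] op 0.0325 q6 -1.43
 t19.15 ee [0.5976 0.1485 0.1947] F [-0.  -0.8 -0.2] T [ 0.14 -0.07  0.03] op 0.0327 q6 -1.43
 t19.40 ee [0.5977 0.1485 0.1919] F [-0.1  0.1 -0.3] T [ 0.11 -0.08 -0.02] op 0.0326 q6 -1.43
 t19.65 ee [0.5977 0.1485 0.1899] F [ 0.4 -0.8 -0.3] T [0.16 0.   0.02] op 0.0324 q6 -1.43
 t19.90 ee [0.5978 0.1485 0.1892] F [ 0.9 -0.8  2.9] T [ 0.18  0.04 -0.02] op 0.0322 q6 -1.43
 t20.15 ee [0.5979 0.1484 0.189 ] F [-2.2 -1.3  9.2] T [0.01 0.36 0.03] op 0.0327 q6 -1.43
contact
```

```bash
python3 - <<'E'
from h import *
effector.command_gripper(.062,15); st("rel")
r.line_to([.5979,.1484,.255],.25); r.pause(.1); st()
wsnap("w11")
im=optics.snapshot("side");crop(im,290,130,390,230,6,"c12s.png")
im=optics.snapshot("scene");crop(im,230,190,430,310,4,"c12c.png")
E
```

```text
rel t20.87 ee [0.5977 0.1485 0.188 ] F [-0.7 -0.3 -0.2] T [ 0.14 -0.04 -0.05] op 0.0620 q6 -1.43
 t21.38 ee [0.5975 0.1483 0.2542] F [-0.3  0.5  0.3] T [ 0.08 -0.02 -0.01] op 0.0618 q6 -1.43
```

View pics/c12s.png

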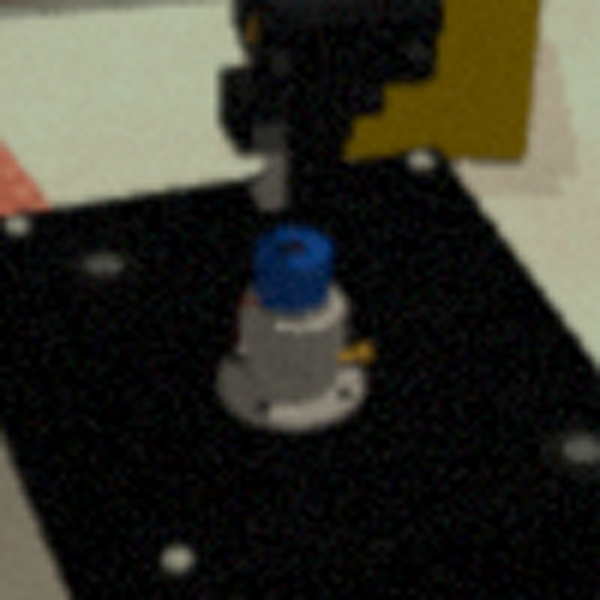

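View pics/w11.png

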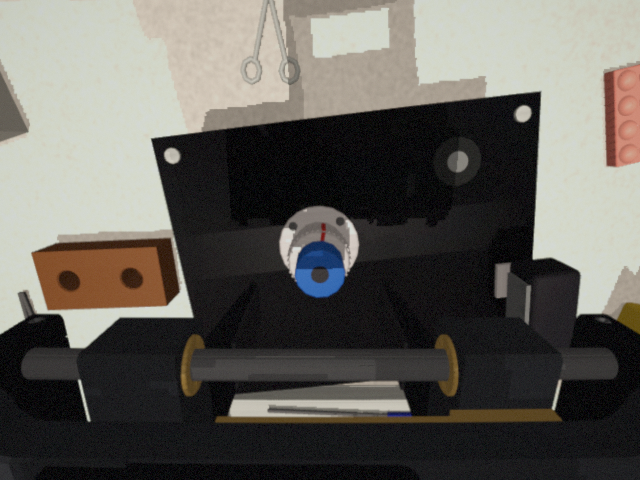

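View pics/c12c.png

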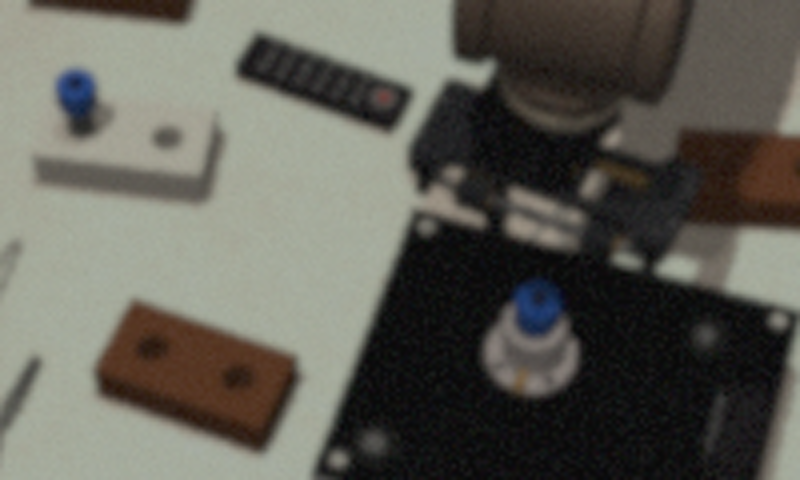

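```bash
python3 - <<'E'
from h import *
phi=np.radians(150); o=ori(phi); c=np.array([.5986,.1484])
effector.command_gripper(.07,8)
r.move_ptp([*c,.25],o); 
r.line_to([*c,.1605],.15); r.pause(.15); s=st("pre")
effector.command_gripper(.03,8); r.pause(.2); s=st("grip8")
tx=np.array([np.cos(phi),np.sin(phi)]); print("along tx F",s["wrist_force"][:2]@tx, "pos off",(s["ee_pos"][:2]-c)@tx, s["qd"].max())
wsnap("w12")
im=optics.snapshot("side");crop(im,290,130,390,230,6,"c13s.png")
E
```

```text
pre t23.84 ee [0.599  0.1485 0.1616] F [0.9 0.  0.2] T [0.18 0.01 0.01] op 0.0703 q6 -2.48
grip8 t24.57 ee [0.5988 0.1483 0.1607] F [ 1.1 -0.4  2.2] T [-0.04 -0.21  0.05] op 0.0459 q6 -2.48
along tx F -1.1496362800203321 pos off -0.00019988535118420025 0.00248372563986344
```

View pics/w12.png

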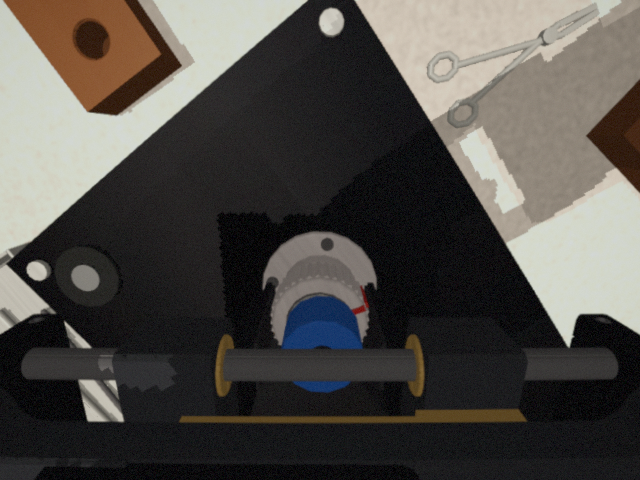

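View pics/c13s.png

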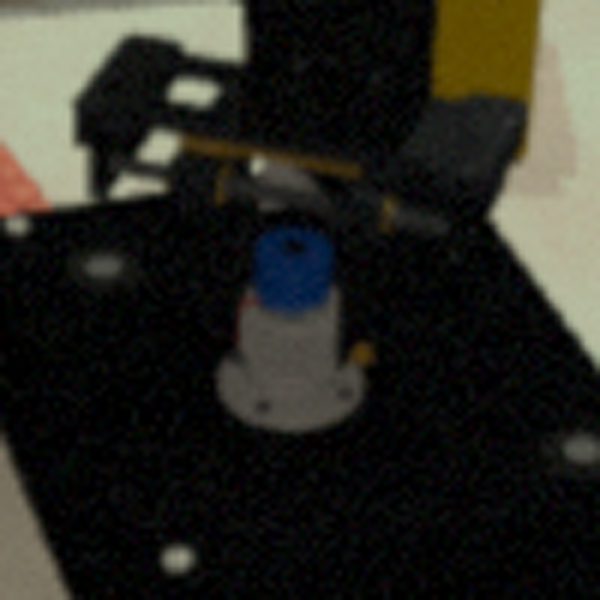

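```bash
python3 - <<'E'
from h import *
c=np.array([.5986,.1484])
effector.command_gripper(.03,40); st("grip40")
phi0=np.radians(150); tot=0
for d in [.3,.7,1.2,1.7,2.2]:
    r.move_ptp([*c,.1605-.000955*d],ori(phi0-d)); s=st("%.2f"%d)
    if abs(s["ft_torque"][2])>.3 or np.linalg.norm(s["wrist_force"])>25: print("stop");break
wsnap("w13")
E
```

```text
grip40 t24.88 ee [0.5988 0.1483 0.1606] F [ 2.2 -2.3  2.5] T [-0.16 -0.29 -0.05] op 0.0459 q6 -2.48
0.30 t25.27 ee [0.5988 0.1483 0.1603] F [ 3.  -2.5  1.8] T [-0.33 -0.54  0.02] op 0.0457 q6 -2.19
0.70 t25.74 ee [0.599  0.1481 0.16  ] F [ 4.4 -4.2  2.1] T [-0.56 -0.72 -0.06] op 0.0454 q6 -1.79
1.20 t26.29 ee [0.599  0.1479 0.1595] F [ 3.6 -5.   2.2] T [-0.94 -0.72 -0.03] op 0.0452 q6 -1.29
1.70 t26.84 ee [0.5989 0.1476 0.159 ] F [ 3.4 -7.7  2.3] T [-1.26 -0.71 -0.02] op 0.0457 q6 -0.79
2.20 t27.39 ee [0.5987 0.1475 0.1585] F [ 1.5 -8.9  3.7] T [-1.47 -0.49 -0.08] op 0.0454 q6 -0.29
```

View pics/w13.png

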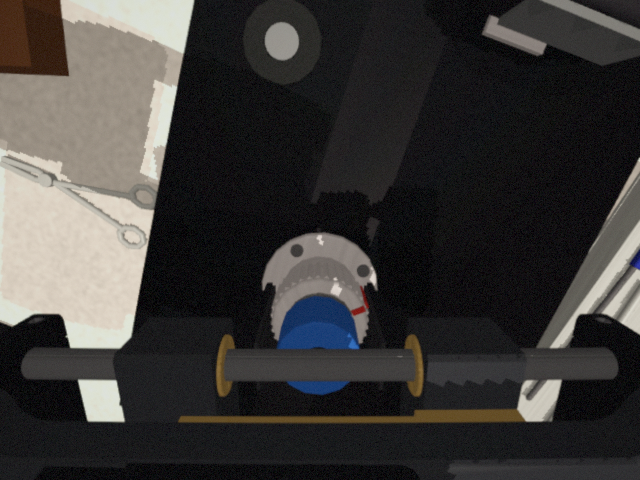

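```bash
python3 - <<'E'
from h import *
c=np.array([.5987,.1473])
phi0=np.radians(150); d=2.2
while d<4.7:
    d+= .2 if d<2.5 else .08
    r.move_ptp([*c,.1605-.000955*d],ori(phi0-d)); s=st("%.2f"%d)
    if abs(s["ft_torque"][2])>.35 or np.linalg.norm(s["wrist_force"])>30: print("stop");break
    if d>3.3: break
wsnap("w14")
E
```

```text
2.40 t27.75 ee [0.5987 0.1473 0.1583] F [ 1.1 -2.2  4.6] T [-0.41 -0.29 -0.1 ] op 0.0453 q6 -0.09
2.60 t28.06 ee [0.5986 0.1473 0.1581] F [ 0.2 -3.   4.7] T [-0.48 -0.15 -0.01] op 0.0458 q6 0.11
2.68 t28.31 ee [0.5985 0.1473 0.158 ] F [ 0.4 -2.2  5.3] T [-0.43  0.01 -0.01] op 0.0451 q6 0.19
2.76 t28.56 ee [0.5985 0.1473 0.158 ] F [-0.6 -3.6  4.9] T [-0.42  0.05 -0.01] op 0.0455 q6 0.27
2.84 t28.81 ee [0.5985 0.1473 0.1578] F [-0.8 -2.1  5. ] T [-0.46  0.06 -0.12] op 0.0457 q6 0.35
2.92 t29.06 ee [0.5984 0.1473 0.1578] F [-0.5 -2.6  5.8] T [-0.52  0.08  0.82] op 0.0455 q6 0.43
stop
```

View pics/w14.png

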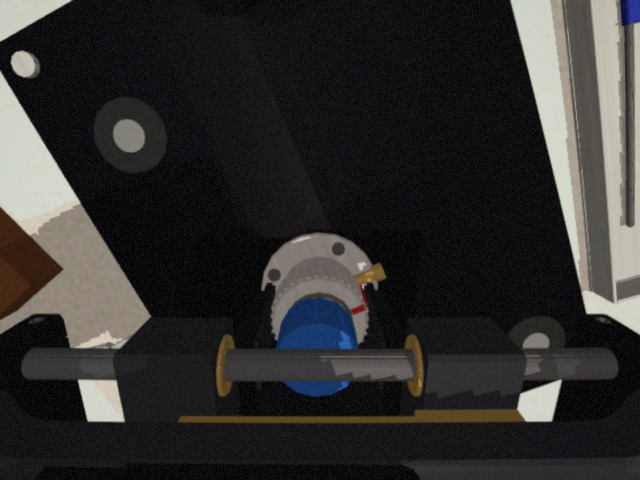

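```bash
python3 - <<'E'
from h import *
c=np.array([.5986,.1472])
phi0=np.radians(150)
def T():
    v=[]
    for i in range(6): v.append(sensors.sense()["ft_torque"][2]); r.pause(.02)
    return np.mean(v)
print("at stop",T())
for d in (2.90,2.88,2.86,2.84,2.82):
    r.move_ptp([*c,.1605-.000955*d],ori(phi0-d)); t=T(); print(d,round(t,3),round(sensors.sense()["q"][5],3))
    if t<.05: break
E
```

```text
at stop 0.7721234288422597
2.9 0.287 0.411
2.88 0.033 0.392
```

```bash
python3 - <<'E'
from h import *
c=np.array([.5986,.1472])
phi0=np.radians(150)
m,im0=wsnap("w15a")
for d in (2.4,1.85,1.314):
    r.move_ptp([*c,.1605-.000955*d],ori(phi0-d)); s=st("%.2f"%d)
r.pause(.4); st("settled"); print(sensors.sense()["q"][5], np.abs(sensors.sense()["qd"]).max())
wsnap("w15")
im=optics.snapshot("side");cv2.imwrite("pics/s15.png",im[:,:,::-1])
crop(im,290,130,390,230,4,"c15s.png")
im=optics.snapshot("scene");cv2.imwrite("pics/sc15.png",im[:,:,::-1])
a=cv2.imread("pics/w15a.png")[220:400,220:420];b=cv2.imread("pics/w15.png")[220:400,220:420]
cv2.imwrite("pics/c15w.png",cv2.resize(np.hstack([a,b]),None,fx=2,fy=2))
E
```

```text
2.40 t30.49 ee [0.5987 0.1473 0.1583] F [ 1.  -2.   5.1] T [-0.26 -0.26  0.03] op 0.0452 q6 -0.08
1.85 t31.08 ee [0.5989 0.1474 0.1588] F [3.5 1.2 4.3] T [ 0.17 -0.67  0.07] op 0.0455 q6 -0.63
1.31 t31.66 ee [0.599  0.1476 0.1594] F [4.6 2.4 3.5] T [ 0.68 -0.87  0.07] op 0.0455 q6 -1.17
settled t32.06 ee [0.599  0.1476 0.1593] F [4.4 2.2 3.1] T [ 0.6  -0.84  0.01] op 0.0453 q6 -1.17
-1.1651303643979 0.0020454637594872213
```

View pics/c15w.png

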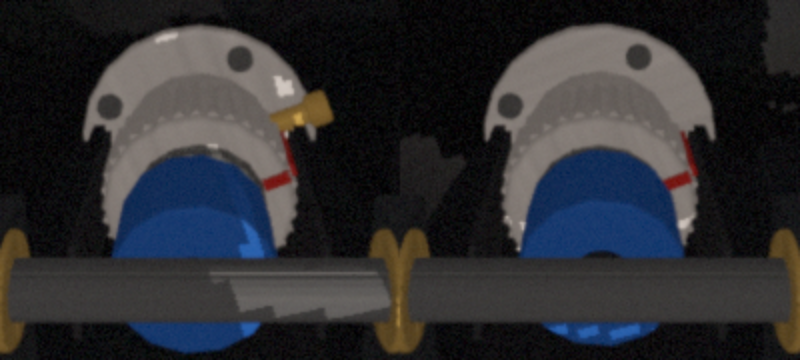

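View pics/s15.png

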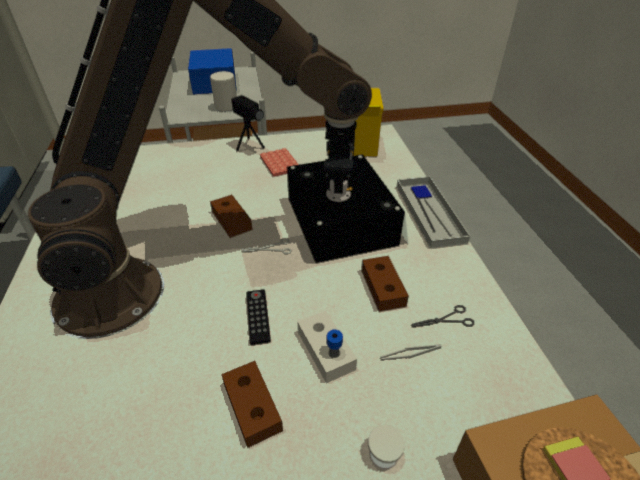

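View pics/sc15.png

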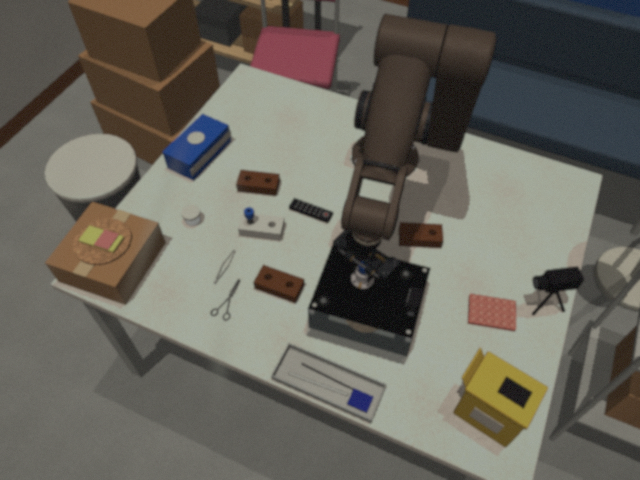

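```bash
python3 - <<'E'
from h import *
from rig import close_job
st(); print(close_job())
E
```

```text
t32.21 ee [0.599  0.1476 0.1593] F [3.5 2.6 3.8] T [ 0.66 -0.84  0.05] op 0.0454 q6 -1.17
the job is handed in; nothing more can be done
None
```

The port is ready and the job was handed in at about 32 s, with the arm still holding the nut and nothing seen to go wrong.

- **Sleeve:** I picked the narrow sleeve by its tube-to-head width ratio and slid it into the bore with almost no resistance. At the end the force rose to 9 N at the height expected for a seated head, and the side view showed the head on the rim. The wide sleeve never left the rack.
- **Nut:** I turned it about 2.89 rad clockwise until the torque jumped to 0.8 N m, which I took as the hard stop. I then backed it off about 1.57 rad, measured from the angle where the stop torque fell to zero. The red line stayed in the same place relative to the fingers, so the nut did not slip in the grip. The grip is 40 N, and the side force at the end was about 4–5 N.
- **Other things on the table:** in the last pictures they looked to be where they started.
- **Disagreements:** the wrist camera gave the port's centre 1–2 mm differently depending on which way it faced. I aimed from relative views and force readings instead. The nut's centre turned out about 1 mm from my first estimate in y, and I corrected that partway through the turn.

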